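# Seat the tube carrier on the rocker's locating pin

### The arm

A 7-joint arm with a two-finger parallel gripper is mounted at the origin on the work surface. World frame = base frame: x ahead of the robot, y to its left, z up, the work surface at z = 0. Lengths are in m, angles in rad, forces in N, time in s.
With the tool pointing down it reaches from about 0.4 to 0.9 m from the base axis. Payload 5.6 kg.
Tool frame: the origin (TCP) lies midway between the tips of the shut fingers; the grasp point (between the pads) lies 19 mm behind it; z points along the fingers, y is the line along which they close (so a half turn about z gives the same grasp; the last joint's range is limited). The gripper opens to 92 mm and grips with 3 to 60 N. Pads are 20 mm wide; open, the fingers measure 128 mm over their backs; the gripper's body (75 mm by 189 mm) begins 69 mm behind the grasp point.
Start: joints at [-1.292, 0.468, -0.012, 1.603, 0.006, 1.071, -0.056], TCP at [0.206, 0.617, 0.192] pointing down, gripper open.
Joint ranges: [-2.53, 2.53], [-0.31, 2.02], [-1.57, 1.55], [0.28, 2.44], [-1.29, 4.43], [0.15, 1.84], [-2.92, 2.92]. Speed limits (rad/s): [2.57, 2.57, 3.14, 3.14, 3.14, 3.14, 3.14].

### API

Orientations are given as a unit quaternion [x, y, z, w].
In Python, from workcell import manip, vision gives the robot as it stands. Calls block until the motion is done:
- manip.move_ptp(position, orientation): joint-space move of the TCP to a pose.
- manip.movel(position, rate=0.15, frame=None, max_force=None): straight line of the TCP; frame=None keeps the orientation; rate is the mean speed in m/s. With max_force (N) it stops when the force on the tool has changed by that much, and returns True; else False.
- manip.move_joints(angles): joint-space move.
- manip.gripper_to(opening, f_grip=None): opening from 0.0 (shut) to 1.0 (fully open); f_grip is the grip in N (None keeps the last); returns when the fingers have stopped.
- manip.hold(seconds).
- manip.inverse_kinematics(position, orientation): joint angles nearest the present ones, or None.
- manip.read_state(): the state.
- vision.capture(name): name is "side" or "top" or "wrist"; returns (picture, depth): 384x512x3 uint8, blue, green, red; 384x512 float32, m along the optical axis (not along the pixel's ray), 0 where there is no reading.
- vision.get_calibration(name): a dict with "camera_matrix" (3x3 intrinsics, pixels), "rvec" (rotation vector, rad) and "tvec" (3), from world to camera coordinates, as OpenCV has them. Camera axes: x right, y down, z forward; pixel columns grow to the right and rows downward; lengths in m; the calibration is good to about 2 mm. A picture is of the moment at which its call begins: read the wrist's pose just before it. get_calibration takes no time and is no camera call; for the wrist camera it gives the pose at the moment of the call.
A pose or a line that the arm cannot do raises manip.Unreachable and nothing moves.
- manip.close_job(): hands the job in; it is judged then, once.
The state is a dict: "t": time; "joint_pos": joint angles; "joint_vel": joint speeds; "joint_efforts": joint torques, N m; "tool_pos": TCP position; "orientation": TCP orientation; "contact_force": force on the tool from outside, world axes, zero at the start; "ft_torque": the same for the moment, N m; "gripper_width": opening from 0.0 (shut) to 1.0 (fully open); "grip_force": force on a finger pad.
Only numpy, scipy, OpenCV 4.12 (cv2) and the standard library are available. Lean on these libraries where they do the work, as an engineer would, in place of code of your own. Each camera call takes 0.05 s, during which the arm holds its last target. There are 200 camera calls.

### The job

Pick up the small tube carrier by its upright grip plate and put it on the tube rocker's platform, nudging it gently along the slot until the hole in its base drops over the locating pin. Leave it fully home: base flat on the platform and square along it, let go. Keep it upright, never press or jam it hard against the platform or pin, and leave the other things on the bench where they are.

Things in the scene. Friction and masses are not known exactly. Their poses are not given: they have to be found in the camera images.
- carrier: Loose white tube carrier, 0.2 to 0.4 kg. Base plate 150 (x) x 64 (y) x 8 mm; origin: centre of its underside, z up. At the origin an upright grip plate, 12 mm thick (x), 32 wide (y), top 98 mm above the underside. Four fixed yellow-capped tubes in a block at x -15 to -69 mm, up to 56 mm high. The x end is bare, with one round hole. Mass centre about 13 mm to the tube side.
- carrier_hole (a point): Centre, at the underside, of the carrier's round hole: 12 mm across, right through the 8 mm base, at (24, 0, 0) mm in the carrier's frame. The base reaches 51 mm beyond it at the bare end, 99 mm the other way. Axes as the carrier's.
- carrier_grip (a point): Middle of the carrier's grip plate, 85 mm above the underside, 13 mm below the plate's top. Good grasp: from above, closing along the carrier's x on the 12 mm thickness. Axes as the carrier's.
- platform: The rocker's fixed platform, a low box 250 long (x) x 110 wide (y) x 30 mm high with a flat aluminium top. Origin: centre of its underside on the bench, z up. The carrier may point either way along it.
- platform_slot (a point): Middle of the platform's top face and of its 60 mm dark slot, which runs along x; z up. A rigid steel pin, 10 mm across, stands 9 mm above the top (last 1.5 mm bevelled to 7 mm across). It is clamped on the slot's centre line, y = 0, anywhere from x -22 to +22 mm: where is NOT reported and must be seen or felt. A base not over the pin rides 9 mm high on it.
- cup_a: Bystander: clear specimen cup with red lid, 66 mm across, 70 mm high; origin centre of underside.
- cup_b: Bystander: clear specimen cup with red lid, 60 mm across, 60 mm high; origin centre of underside.
- tube_stand: Bystander: one capped tube standing in a white foam foot 50 x 40 x 22 mm, 72 mm high in all; origin centre of underside.
- bottle: Bystander: round bottle, 56 mm across, 130 mm high; origin centre of underside.
- tip_box: Bystander: clear pipette-tip box with lid, 119 x 84 x 62 mm; origin centre of underside.
- pen: Bystander: marker pen lying on the bench, 127 mm long; origin on its underside.
- dish: Bystander: steel bowl 100 mm across, 35 mm high; origin centre of underside.

How it is judged:
By the outcome, as a careful person would: the job done as asked, in the order asked, and still so for the second after the job is handed in, with the robot touching nothing.
It also fails if it takes over 64 s, if anything falls off the work surface, if the arm or the gripper's body presses on something with over 40 N, if the wrist force passes 120 N, or if a joint passes its speed limit or range.

## Working session

There is one attempt and no reset: what is moved stays moved. The work goes in short steps, each a Python script; the robot and the scene stay as the last script left them, time stands still between calls to the robot, and variables do not carry over. Pictures are saved under pics/ and viewed, at most 10 in all, crops included, and the job is handed in when it is done.

```bash
mkdir -p pics; ls
python3 - <<'E'
from workcell import manip, vision
import cv2,numpy as np
for n in ("top","side"):
    im,d=vision.capture(n); cv2.imwrite(f"pics/{n}0.png",im); np.save(f"pics/{n}0.npy",d)
    c=vision.get_calibration(n); R=cv2.Rodrigues(c["rvec"])[0]; print(n,c["camera_matrix"].round(1).tolist(),(-R.T@c["tvec"].ravel()).round(3),R.round(2).tolist())
s=manip.read_state(); print(s["t"],s["orientation"],s["contact_force"],s["gripper_width"])
E
```

```text
pics
top [[477.9, 0.0, 251.6], [0.0, 477.9, 193.8], [0.0, 0.0, 1.0]] [ 0.366 -0.021  1.232] [[-0.0, -1.0, 0.0], [-0.99, 0.0, -0.17], [0.17, -0.0, -0.99]]
side [[424.3, 0.0, 255.7], [0.0, 424.3, 191.3], [0.0, 0.0, 1.0]] [0.422 0.681 0.873] [[-0.98, -0.21, -0.01], [-0.14, 0.74, -0.66], [0.15, -0.64, -0.75]]
0.1 [ 1.60222752e-01  9.87080584e-01 -7.65281175e-04 -7.32843644e-05] [-1.04203628 -0.01170582  0.1106001 ] 1.0008237482551325
```

View pics/top0.png

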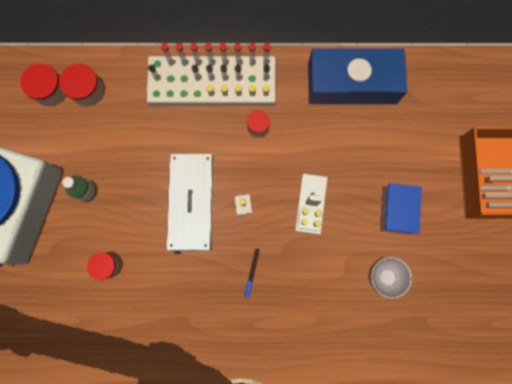

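View pics/side0.png

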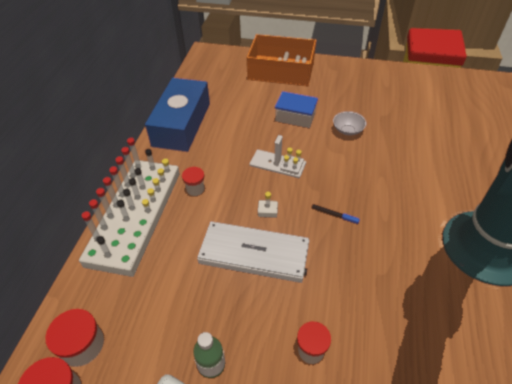

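```bash
cat > h.py <<'E'
from workcell import manip, vision
import cv2,numpy as np
from scipy.spatial.transform import Rotation as Ro
def cast(px,z,c):
    """pixels -> world points on plane z"""
    R=cv2.Rodrigues(np.array(c["rvec"]))[0]; o=-R.T@np.ravel(c["tvec"])
    u=cv2.undistortPoints(np.float64(px).reshape(-1,1,2),np.array(c["camera_matrix"]),None).reshape(-1,2)
    d=np.c_[u,np.ones(len(u))]@R
    return o+d*((z-o[2])/d[:,2])[:,None]
def proj(P,c): return cv2.projectPoints(np.float64(P).reshape(-1,3),np.array(c["rvec"]),np.array(c["tvec"]),np.array(c["camera_matrix"]),None)[0].reshape(-1,2)
def down(th):
    """tool pointing down, closing line (tool y) at world angle th"""
    y=np.array([np.cos(th),np.sin(th),0]); z=np.array([0,0,-1.]); 
    return Ro.from_matrix(np.c_[np.cross(y,z),y,z]).as_quat()
def rect(mask,z,c,seed):
    cs,_=cv2.findContours(mask,cv2.RETR_EXTERNAL,cv2.CHAIN_APPROX_NONE)
    k=max(cs,key=lambda k:cv2.pointPolygonTest(k,seed,True))
    P=cast(k.reshape(-1,2),z,c)[:,:2]*1000
    return cv2.minAreaRect(P.astype(np.float32)),k
E
python3 - <<'E'
from h import *
for n,sp,sc in (("top",(178,202),(305,218)),("side",(225,250),(262,161))):
    im=cv2.imread(f"pics/{n}0.png"); c=vision.get_calibration(n)
    hsv=cv2.cvtColor(im,cv2.COLOR_BGR2HSV)
    m=((hsv[...,1]<60)&(hsv[...,2]>120)).astype(np.uint8)*255
    for s,z in ((sp,.03),(sc,.008)):
        r,k=rect(m,z,c,s); print(n,r,cv2.boundingRect(k))
    y=cv2.inRange(hsv,(20,110,120),(35,255,255))
    for k in cv2.findContours(y,0,2)[0]:
        u=np.mean(k.reshape(-1,2),0); p=cast(u,.056,c)[0]
        if abs(p[1]+.175)<.12: print("cap",u.round(1),p.round(3))
E
```

```text
top ((554.4677734375, 131.7006378173828), (110.21056365966797, 247.08453369140625), 89.85383605957031) (167, 154, 46, 97)
top ((551.838623046875, -179.37429809570312), (63.88739776611328, 150.10121154785156), 81.5948257446289) (296, 174, 31, 60)
cap [317.1 222.9] [ 0.496 -0.187  0.056]
cap [304.3 221.1] [ 0.5   -0.156  0.056]
cap [317.9 213. ] [ 0.52  -0.19   0.056]
cap [304.9 211. ] [ 0.525 -0.158  0.056]
cap [266.1  88.9] [ 0.845 -0.064  0.056]
side ((553.3224487304688, 137.44688415527344), (122.1943130493164, 249.5041046142578), 89.25039672851562) (198, 222, 111, 60)
side ((551.0857543945312, -184.97561645507812), (74.02007293701172, 151.58717346191406), 81.74164581298828) (250, 150, 56, 27)
cap [165.4 162. ] [ 0.846 -0.078  0.056]
cap [294.8 159.8] [ 0.499 -0.154  0.056]
cap [286.  157.6] [ 0.524 -0.158  0.056]
cap [297.8 152.5] [ 0.495 -0.184  0.056]
cap [288.8 150.7] [ 0.521 -0.187  0.056]
```

Run:
```python
from h import *
for t in (0,np.pi):
    for p in ((.554,.132,.28),(.552,-.179,.07),(.552,-.179,.28)):
        q=manip.inverse_kinematics(p,down(t+(np.radians(-8.4) if p[1]<0 else 0))); print(t,None if q is None else np.round(q,2))
p=manip.read_state()["tool_pos"]
manip.movel([p[0],p[1],.28],rate=.2)
c=None
manip.move_ptp([.50,.132,.28],down(0))
c=vision.get_calibration("wrist"); im,d=vision.capture("wrist")
cv2.imwrite("pics/w1.png",im); np.save("pics/w1.npy",d)
R=cv2.Rodrigues(c["rvec"])[0]; print((-R.T@np.ravel(c["tvec"])).round(3),R.round(2).tolist())
print(proj([[.554,.132,.03],[.532,.132,.03],[.576,.132,.03]],c).round(0).tolist(),manip.read_state()["t"],np.round(manip.read_state()["joint_pos"],2))
import pickle; pickle.dump(c,open("pics/w1.pkl","wb"))
```

```text
0 [-0.74  0.26  0.54  1.73 -0.15  1.19 -0.15]
0 [-0.42  0.68  0.93  1.91 -0.69  0.91  0.71]
0 [-0.5   0.37  0.99  1.72 -0.33  1.22  0.42]
3.141592653589793 [-0.33  0.25  0.04  1.7  -0.01  1.18  2.86]
3.141592653589793 [-0.61  0.98  1.34  1.92 -1.06  1.19 -2.14]
3.141592653589793 [-0.68  0.57  1.36  1.73 -0.57  1.32 -2.49]
[0.499 0.203 0.472] [[1.0, 0.0, -0.0], [0.0, -0.97, 0.25], [0.0, -0.25, -0.97]]
[[289.0, 168.0], [274.0, 167.0], [303.0, 168.0]] 2.7833 [-0.79  0.16  0.53  1.85 -0.09  1.16 -0.23]
```

View pics/w1.png

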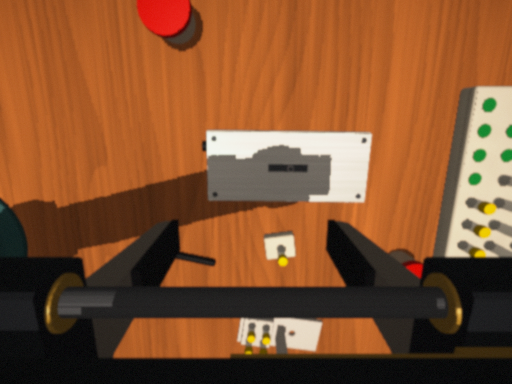

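Run:
```python
from h import *
import pickle
manip.move_ptp([.554,.11,.16],down(0))
c=vision.get_calibration("wrist"); im,d=vision.capture("wrist")
pickle.dump((c,im,d),open("pics/w2.pkl","wb"))
u=proj([.554,.132,.03],c)[0]; print(u, manip.read_state()["t"])
x,y=int(u[0]),int(u[1]); x0,y0=max(0,x-65),max(0,y-48); print(x0,y0)
cv2.imwrite("pics/w2.png",cv2.resize(im[y0:y0+96,x0:x0+130],None,fx=6,fy=6,interpolation=cv2.INTER_CUBIC))
hsv=cv2.cvtColor(im,cv2.COLOR_BGR2HSV)
```

```text
[253.11801522 164.03998913] 3.425
188 116
```

View pics/w2.png

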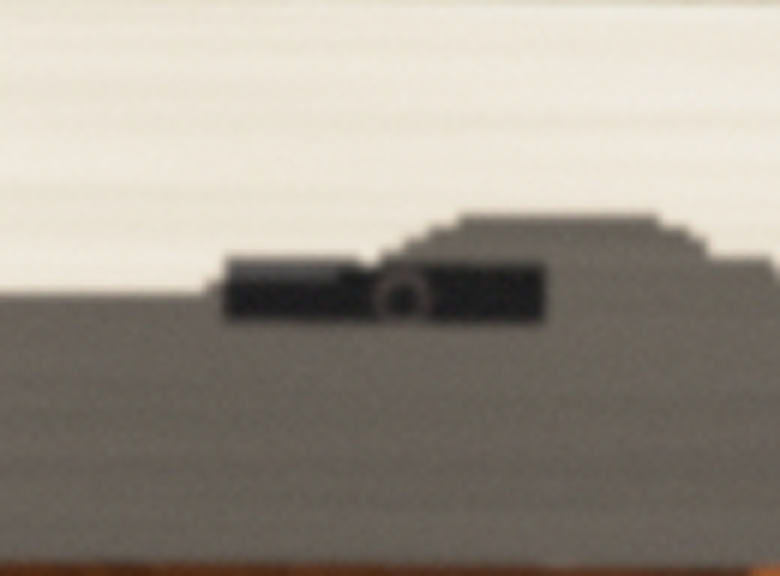

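Run:
```python
from h import *
import pickle
c,im,d=pickle.load(open("pics/w2.pkl","rb"))
f=lambda x,y:(188+(x+.5)/6-.5,116+(y+.5)/6-.5)
print(cast([f(224,292),f(545,292)],.03,c).round(4).tolist(), cast([f(403,297)],.039,c).round(4),cast([f(384,292)],.03,c).round(4))
g=im.max(2); m=(g>60).astype(np.uint8)*255
hsv=cv2.cvtColor(im,cv2.COLOR_BGR2HSV); m=((hsv[...,1]<70)&(hsv[...,2]>70)).astype(np.uint8)*255
print(rect(m,.03,c,(230,185))[0])
# carrier: look from close too
t=np.radians(-8.4)
manip.movel([.554,.11,.25],rate=.25)
manip.move_ptp([.552,-.20,.20],down(t))
c=vision.get_calibration("wrist"); im,d=vision.capture("wrist"); pickle.dump((c,im,d),open("pics/w3.pkl","wb"))
cv2.imwrite("pics/w3.png",im); print(manip.read_state()["t"])
hsv=cv2.cvtColor(im,cv2.COLOR_BGR2HSV)
for k in cv2.findContours(cv2.inRange(hsv,(20,110,120),(35,255,255)),0,2)[0]:
    if cv2.contourArea(k)>15:
        (x,y),r=cv2.minEnclosingCircle(k); print("cap",round(x),round(y),cast((x,y),.056,c)[0].round(4))
```

```text
[[0.5227, 0.1318, 0.03], [0.5821, 0.1318, 0.03]] [[0.5557 0.1322 0.039 ]] [[0.5523 0.1318 0.03  ]]
((551.724609375, 132.7589569091797), (106.0076904296875, 245.57164001464844), 89.43010711669922)
5.1833
cap 224 179 [ 0.519  -0.1912  0.056 ]
cap 202 179 [ 0.4931 -0.1874  0.056 ]
cap 223 152 [ 0.523  -0.1604  0.056 ]
cap 200 152 [ 0.4975 -0.1568  0.056 ]
```

View pics/w3.png

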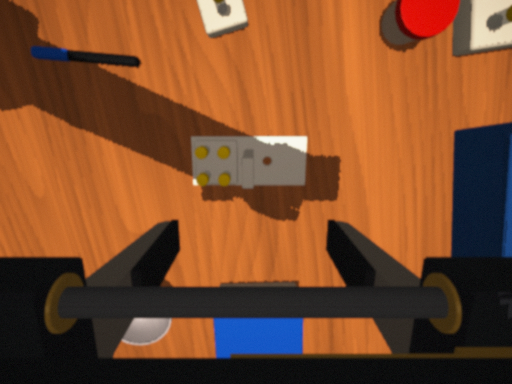

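Run:
```python
from h import *
import pickle
t=np.radians(-8.3); x,y=.5508,-.1801
manip.gripper_to(.6)
manip.move_ptp([x,y,.15],down(t))
print(manip.movel([x,y,.066],rate=.1,max_force=8),manip.read_state()["tool_pos"].__repr__())
manip.gripper_to(0,f_grip=25)
s=manip.read_state(); print(s["gripper_width"]*92,s["grip_force"],s["contact_force"])
f0=np.array(s["contact_force"])
manip.movel([x,y,.20],rate=.12)
s=manip.read_state(); print(s["gripper_width"]*92,s["grip_force"],np.array(s["contact_force"])-f0)
manip.move_ptp([.53,.132,.20],down(np.radians(-.2)))
c=vision.get_calibration("wrist"); im,d=vision.capture("wrist"); pickle.dump((c,im,d,manip.read_state()["tool_pos"]),open("pics/w4.pkl","wb"))
cv2.imwrite("pics/w4.png",im); print(manip.read_state()["t"],manip.read_state()["contact_force"])
im,d=vision.capture("side"); cv2.imwrite("pics/s4.png",im)
```

```text
False array([ 0.5512754 , -0.18038655,  0.06655111])
12.188041536360512 25.000126361846924 [-1.23476932  0.92718769  2.2322925 ]
11.60939907763799 25.000363290309906 [ 1.64251144 -1.43144232 -5.74355994]
10.4333 [-0.47103186 -0.53531004 -3.01646781]
```

View pics/w4.png

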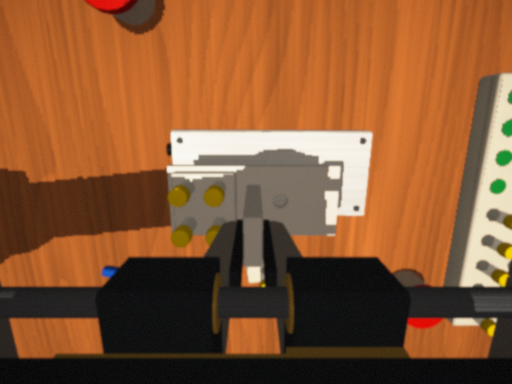

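Run:
```python
from h import *
import pickle
c,im,d,p=pickle.load(open("pics/w4.pkl","rb")); print("tcp",p)
g=cv2.resize(im[180:220,260:300],None,fx=12,fy=12,interpolation=cv2.INTER_CUBIC); cv2.imwrite("pics/w4h.png",g)
zu=p[2]-.0665
print("hole",cast([(280,200)],zu+.008,c).round(4))
hsv=cv2.cvtColor(im,cv2.COLOR_BGR2HSV)
for k in cv2.findContours(cv2.inRange(hsv,(18,110,70),(35,255,255)),0,2)[0]:
    if cv2.contourArea(k)>60:
        (x,y),r=cv2.minEnclosingCircle(k); print("cap",x,y,r,(cast((x,y),zu+.056,c)[0]-p).round(4))
for q in ((167,168),(169,172),(173,236),(338,165),(336,236)): print(q,(cast(q,zu+.008,c)[0]-p).round(4))
```

```text
tcp [0.53060782 0.12983225 0.20013541]
hole [[0.5542 0.13   0.1416]]
cap 329.5 352.5 43.57188034057617 [ 0.0623 -0.1182 -0.0105]
cap 488.8714294433594 327.05712890625 9.8499755859375 [ 0.19   -0.0943 -0.0105]
cap 289.0 304.0 28.071435928344727 [ 0.0276 -0.0719 -0.0105]
cap 216.5 304.0 28.04024887084961 [-0.0298 -0.0715 -0.0105]
cap 499.9093017578125 277.9651184082031 9.9179105758667 [ 0.1898 -0.05   -0.0105]
cap 504.92254638671875 252.13380432128906 9.940546989440918 [ 0.1892 -0.0283 -0.0105]
cap 214.0 235.0 11.180439949035645 [-0.0295 -0.013  -0.0105]
cap 180.8370819091797 235.21910095214844 11.933732986450195 [-0.0541 -0.013  -0.0105]
cap 509.0 221.5 6.800835609436035 [ 0.1871 -0.0038 -0.0105]
cap 213.57691955566406 195.57691955566406 11.53150749206543 [-0.0286  0.0172 -0.0105]
cap 178.15383911132812 195.17308044433594 12.043928146362305 [-0.0539  0.0177 -0.0105]
(167, 168) [-0.0746  0.0295 -0.0585]
(169, 172) [-0.0731  0.026  -0.0585]
(173, 236) [-0.0741 -0.0335 -0.0585]
(338, 165) [ 0.0731  0.0312 -0.0585]
(336, 236) [ 0.0756 -0.0345 -0.0585]
```

View pics/w4h.png

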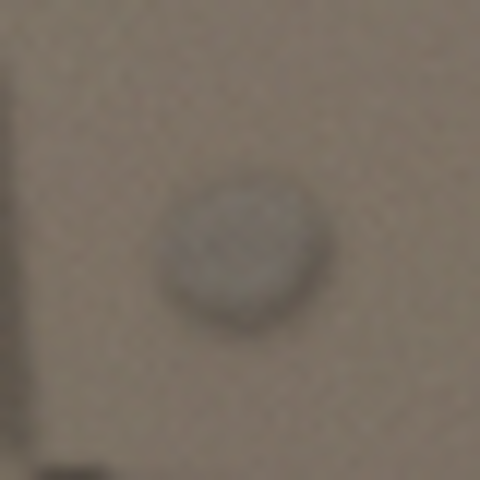

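```bash
cat >> h.py <<'E'
Q=down(np.radians(0.0))
def goto(x,y,z,rate=.05,mf=None):
    """line to xyz, then trim the steady-state error in xy"""
    r=manip.movel([x,y,z],rate=rate,frame=Q,max_force=mf) if FR else manip.movel([x,y,z],rate=rate,max_force=mf)
    return r
FR=False
def st(tag=""):
    s=manip.read_state(); print(tag,round(s["t"],2),(np.array(s["tool_pos"])*1000).round(2),np.round(s["contact_force"],1),"w",round(s["gripper_width"]*92,2)); return s
E
python3 - <<'E'
from h import *
import pickle
x,y=.5319,.1322
s=st(); print(np.degrees(Ro.from_quat(s["orientation"]).as_euler("xyz")).round(2))
goto(x,y,.115,.08); manip.hold(.3); s=st("above")
e=np.array(s["tool_pos"])-[x,y,.115]
c=vision.get_calibration("wrist"); im,d=vision.capture("wrist")
cv2.imwrite("pics/w5.png",cv2.resize(im[150:250,150:350],None,fx=4,fy=4,interpolation=cv2.INTER_CUBIC))
x-=e[0]; y-=e[1]
print("hit",goto(x,y,.0965-e[2],.025,5)); s=st("down"); print(e)
E
```

```text
10.48 [530.6  129.88 200.13] [ 0.3  0.6 -3.4] w 11.47
[1.7997e+02 3.0000e-02 8.9610e+01]
above 12.0 [532.03 132.32 115.27] [ 0.5 -0.1 -3.2] w 11.62
hit False
down 12.95 [531.74 132.08  96.24] [ 0.  -0.  -3.3] w 11.72
[0.00013076 0.00012018 0.00026731]
```

View pics/w5.png

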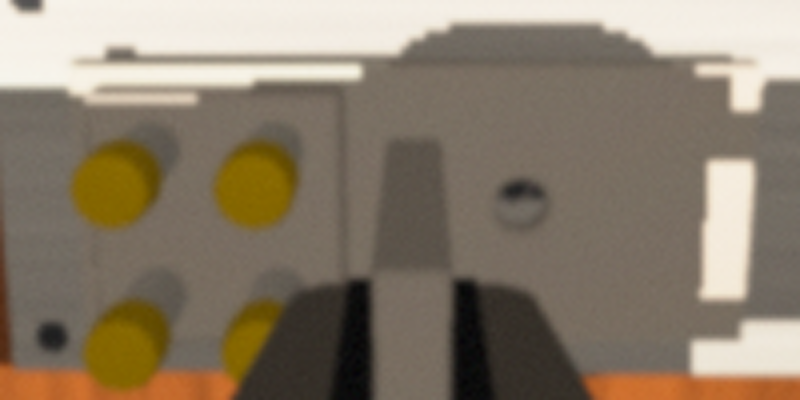

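Run:
```python
from h import *
p=np.array(st("0")["tool_pos"])
print(goto(p[0],p[1],p[2]-.004,.01,2.5)); s=st("touch")
im,d=vision.capture("wrist")
a=cv2.resize(im[150:250,150:350],None,fx=4,fy=4,interpolation=cv2.INTER_CUBIC)
im,d=vision.capture("side"); c=vision.get_calibration("side"); u=proj([.55,.13,.05],c)[0].astype(int)
b=cv2.resize(im[u[1]-50:u[1]+50,u[0]-100:u[0]+100],(400,200),interpolation=cv2.INTER_CUBIC)
cv2.imwrite("pics/w6.png",np.vstack([a,np.hstack([b,b*0])])[:600])
```

```text
0 12.95 [531.74 132.08  96.24] [ 0.  -0.  -3.3] w 11.72
True
touch 13.17 [532.04 132.07  95.98] [-0.7  0.2  6.7] w 11.76
```

View pics/w6.png

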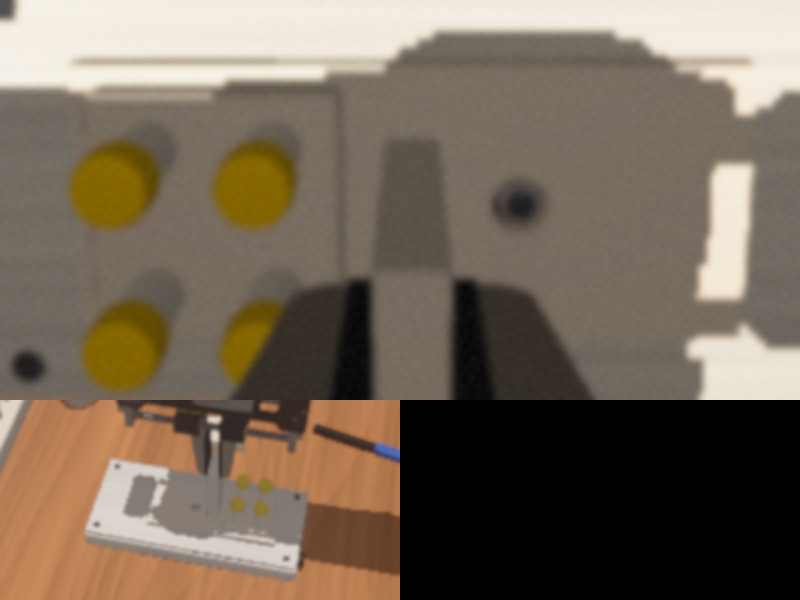

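The wrist view shows the pin's dark top in the middle of the hole (519,205 in the crop). The base touched at the fully-home height, so I'm letting go and checking.

Run:
```python
from h import *
p=np.array(manip.read_state()["tool_pos"])
manip.movel([p[0],p[1],.0961],rate=.01); st("relieved")
manip.gripper_to(.45); manip.hold(.2); st("open")
manip.movel([p[0],p[1],.22],rate=.1)
manip.movel([p[0]+.01,p[1]-.02,.22],rate=.1); manip.hold(.3)
c=vision.get_calibration("wrist"); im,d=vision.capture("wrist"); st("end")
hsv=cv2.cvtColor(im,cv2.COLOR_BGR2HSV); cap=[]
for k in cv2.findContours(cv2.inRange(hsv,(18,110,70),(35,255,255)),0,2)[0]:
    (x,y),r=cv2.minEnclosingCircle(k); q=cast((x,y),.086,c)[0]
    if cv2.contourArea(k)>20 and abs(q[1]-.132)<.04 and q[0]<.6: print("cap",q.round(4))
R=cv2.Rodrigues(c["rvec"])[0]; o=-R.T@np.ravel(c["tvec"])
for X in (.47,.515,.575,.595):  # heights of base top (expect .038)
  for Y in (.106,.158):
    if X==.515 and 0: continue
    u=proj([X,Y,.038],c)[0].round().astype(int); z=d[u[1]-1:u[1]+2,u[0]-1:u[0]+2]; zz=np.median(z)
    v=np.linalg.inv(c["camera_matrix"])@[u[0],u[1],1]*zz; print(X,Y,(o+R.T@v).round(4))
u=proj([.554,.132,.04],c)[0].astype(int); print(u)
im2,_=vision.capture("top")
a=im[u[1]-50:u[1]+50,u[0]-100:u[0]+100]
cv2.imwrite("pics/w7.png",np.vstack([cv2.resize(a,(600,300),interpolation=cv2.INTER_CUBIC),cv2.resize(im2[30:320,0:512],(600,300))]))
```

```text
relieved 13.6 [532.2  132.09  96.02] [ 0.3  0.  -1.1] w 11.67
open 14.4 [532.07 132.08  96.13] [-0.5  0.1  0.3] w 41.25
end 16.52 [541.9  112.5  219.97] [-0.5  0.4  0. ] w 41.14
cap [0.503  0.1167 0.086 ]
cap [0.4777 0.1171 0.086 ]
cap [0.5037 0.1481 0.086 ]
cap [0.4783 0.1482 0.086 ]
0.47 0.106 [0.4784 0.115  0.0842]
0.47 0.158 [0.4715 0.1589 0.0481]
0.515 0.106 [0.5159 0.1074 0.0479]
0.515 0.158 [0.5153 0.1584 0.043 ]
0.575 0.106 [0.5752 0.1064 0.0373]
0.575 0.158 [0.5755 0.1579 0.0375]
0.595 0.106 [0.5948 0.1064 0.0373]
0.595 0.158 [0.5957 0.1578 0.0374]
[262 159]
```

View pics/w7.png

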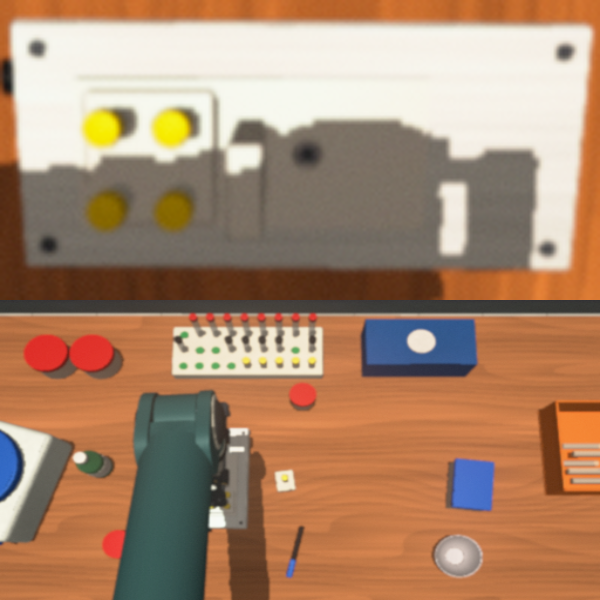

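The pin fills the hole at (307,153). The base top is at 37.4 mm against 38 mm expected, so it is flat. The cap rows run about 0.5° off the platform's axis, so it is square, and the bystanders haven't moved.

```bash
python3 -c "
from workcell import manip
print(manip.close_job())"
```

```text
the job is handed in; nothing more can be done
None
```

The carrier is on the rocker platform with its hole over the pin, flat and square to about half a degree, and released; the job is handed in at about 17 s of the 64 s allowed (it dropped straight over the pin, so no nudging along the slot was needed).

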